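Load a clamshell stone polisher and start it at half speed

ROBOT

A 6-joint arm with a two-finger parallel gripper is mounted at the origin on the work surface. World frame = base frame: x ahead of the robot, y to its left, z up, the work surface at z = 0. Lengths are in m, angles in rad, forces in N, time in s.
With the tool pointing down it reaches from about 0.325 to 0.85 m from the base axis. Payload 15.5 kg.
Tool frame: the origin (TCP) lies at the very end of the fingers, on their centre line; the grasp point (between the pads) lies 19 mm behind it; z points along the fingers, y is the line along which they close (so a half turn about z gives the same grasp; the last joint's range is limited). The gripper opens to 91 mm and grips with 3 to 60 N. Pads are 32 mm wide; open, the fingers measure 118 mm over their backs; the gripper's body (76 mm by 178 mm) begins 60 mm behind the grasp point.
Start: joints at [-1.232, 0.494, 1.345, -0, 1.302, -0.096], TCP at [0.263, -0.567, 0.19] pointing down, gripper open.
Joint ranges: [-2.91, 2.91], [-0.82, 2.16], [0.22, 2.67], [-1.22, 4.37], [0.12, 2.79], [-3.08, 3.08]. Speed limits (rad/s): [1.89, 1.89, 2.57, 3.01, 3.01, 3.01].

INTERFACE

Orientations are given as [roll, pitch, yaw] about the fixed x, y, z axes, in that order (R = Rz(yaw) Ry(pitch) Rx(roll)).
In Python, from plant import arm, eyes gives the robot as it stands. The module is installed in compiled form; this text tells all that it offers.
- The arm moves only by the tool drive_tool, never from a script. Its argument "plan" is one flat list of numbers, 7 for each row, row after row: the shift along the tool's x, y, z in mm, then the turn, a rotation vector about the tool's x, y, z in degrees, then the opening, from 0 (shut) to 1 (fully open). A call has 1 to 10 rows; each row is the pose to reach, as a shift and turn from the pose commanded when the call began, along the tool's axes at that moment; what a row does not reach only later rows make up. A row lasts 1/12 s, in which the tool goes at most 41.7 mm and 7.16 degrees, less where a joint would pass 70% of its speed; a pose out of reach is approached as far as the arm can. A call with a gripper value outside its range is refused whole. The fingers move at their own pace and stop on an object; the grip force is fixed at half the most. Time passes only in rows, so rows that repeat a pose let the fingers close. It gives the time, the measured TCP pose, the force, the opening and the grip force at its end, in the units of the state.
- arm.get_state(): the state, without advancing time (a new reading comes with each control period).
- eyes.read_camera(name): name is "scene" or "top" or "wrist"; returns (picture, depth): 420x560x3 uint8, red, green, blue; 420x560 float32, m along the optical axis (not along the pixel's ray), 0 where there is no reading.
- eyes.camera_model(name): a dict with "intrinsics" (3x3 intrinsics, pixels), "distortion" ([k1, k2, p1, p2, k3] as OpenCV has them; the pictures are not rectified), "pose" (4x4, takes a point from camera to world coordinates); the wrist camera has in their place "tool_from_camera" (4x4, takes a point from camera to tool coordinates, whose origin is the TCP and whose axes are the flange's). Camera axes: x right, y down, z forward; pixel columns grow to the right and rows downward; lengths in m; the calibration is good to about 2 mm. A picture is of the moment at which its call begins: read the wrist's pose just before it. camera_model takes no time and is no camera call.
- arm.finish_job(): hands the job in; it is judged then, once.
The state is a dict: "t": time; "qpos": joint angles; "joint_velocities": joint speeds; "tau": joint torques, N m; "position": TCP position; "tool_rot": TCP orientation; "contact_force": force on the tool from outside, world axes, zero at the start; "ft_torque": the same for the moment, N m; "finger_gap": finger opening in m; "finger_force": force on a finger pad.
Only numpy, scipy, OpenCV 4.12 (cv2) and the standard library are available. Lean on these libraries where they do the work, as an engineer would, in place of code of your own. Each camera call takes 0.05 s, during which the arm holds its last target. There are 200 camera calls.

TASK

The stone polisher has been left switched on: first pull its speed lever all the way back, towards the robot, to the stop mark, then lay every carved stone from the carpet pad flat on the floor of the open drum, none on top of another, and swing the hinged upper shell over until the two halves meet edge to edge. With the drum shut, set the lever straight up at its middle mark and let go; keep the lever at stop until the drum is shut, and leave the chisel and mallet where they are.

Things in the scene. Friction and masses are not known exactly. Their poses are not given: they have to be found in the camera images.
- drum: polisher on a grey motor base, fixed: the lower half shell is an open aluminium tray, inside 120 mm (its x) by 270 mm (its y), walls 6 mm; along both long walls a 14 mm 45-degree fillet leaves a flat floor 92 mm wide. Origin on the table under the centre; inner floor 64 mm and rim 114 mm above the table. Its +x side carries the hinge
- shell (a joint): angle of the upper half shell (132 x 282 mm outside, 36 mm deep, stiff hinge, stays where left): 0 = shut, rims edge to edge; grows as it opens up and back over the drum's +x side; at most 2.0
- shell_hinge (a point): middle of the hinge axis, which runs along the drum's y at rim height, 66 mm to the drum's +x; axes as the drum's
- shell_bar (a point): middle of the round steel handle bar (12 mm thick, 120 mm clear between its posts, parallel to the hinge) that stands 48 mm off the upper shell's free long edge; 181 mm from the hinge axis. Moves with the upper shell. Shut, it lies 114 mm to the drum's -x, 128 mm above the table
- lever (a joint): angle of the speed lever (stiff, stays where left): 0 = at the stop mark, leaning 0.8 rad to the control stand's -x (towards the robot); 0.8 = straight up at the middle mark; 1.6 = leaning to +x, full
- lever_pivot (a point): on the lever's pivot axis (along the stand's y), 55 mm above the table, on the fixed grey control stand 130 x 80 x 45 mm; axes as the stand's (its x is the direction of the lever's swing towards full)
- lever_grip (a point): point to grip on the lever: middle of the free part of a 12 mm round cross bar that runs 70 mm sideways (the stand's +y) from the top of the lever's 110 mm stem, parallel to the pivot axis; this point is 42 mm from the stem
- pad: grey carpet offcut, 230 x 180 x 6 mm, fixed flat on the table; the stones lie on it. Origin under its centre. It and the control stand lie one to the left and one to the right of the drum, either way round
- stone1: pale carved stone, a bar 70 x 34 x 32 mm (along its own x, y, z), 0.18 kg, a plain block of marble. Origin at the middle of the bar, 16 mm above what it lies on. May be absent (None).
- stone2: pale carved stone, a bar 70 x 34 x 32 mm (along its own x, y, z), 0.18 kg, with a narrower waist (27 mm wide, 26 mm high, 26 mm long between the end blocks). Origin at the middle of the bar, 16 mm above what it lies on. May be absent (None).
- stone3: pale carved stone, a bar 70 x 34 x 32 mm (along its own x, y, z), 0.18 kg, with a step: at its +x end the top 16 mm is cut away over 23 mm. Origin at the middle of the bar, 16 mm above what it lies on. May be absent (None).
- stone4: pale carved stone, a bar 70 x 34 x 32 mm (along its own x, y, z), 0.18 kg, a plain block of limestone. Origin at the middle of the bar, 16 mm above what it lies on. May be absent (None).
- chisel: stone chisel lying on the table beyond the drum, 215 mm long along its x, 18 mm thick; leave alone
- mallet: steel-headed mallet standing on its head, 72 mm across, 195 mm high; origin under the head; leave alone
There are look-alikes about, which are no part of the job. What is shaped like the stone1 but blue, green or red is not meant.

How it is judged:
On the way, in this order (a step that is already met when the one before it is completed fails the run):
1. the lever is at the stop mark (value of joint lever below 0.12 rad), for 0.2 s.
2. all stones lie in the lower shell, the lever still at stop (x of stone1 in the frame of drum between -0.062 and 0.062 m and y of stone1 in the frame of drum between -0.137 and 0.137 m and z of stone1 in the frame of drum between 0.06 and 0.09 m and x of stone2 in the frame of drum between -0.062 and 0.062 m and y of stone2 in the frame of drum between -0.137 and 0.137 m and z of stone2 in the frame of drum between 0.06 and 0.09 m and x of stone3 in the frame of drum between -0.062 and 0.062 m and y of stone3 in the frame of drum between -0.137 and 0.137 m and z of stone3 in the frame of drum between 0.06 and 0.09 m and x of stone4 in the frame of drum between -0.062 and 0.062 m and y of stone4 in the frame of drum between -0.137 and 0.137 m and z of stone4 in the frame of drum between 0.06 and 0.09 m and value of joint lever below 0.12 rad and value of joint shell above 0.5 rad), for 0.2 s.
3. the upper shell is shut on the stones, the lever still at stop (x of stone1 in the frame of drum between -0.062 and 0.062 m and y of stone1 in the frame of drum between -0.137 and 0.137 m and z of stone1 in the frame of drum between 0.06 and 0.09 m and x of stone2 in the frame of drum between -0.062 and 0.062 m and y of stone2 in the frame of drum between -0.137 and 0.137 m and z of stone2 in the frame of drum between 0.06 and 0.09 m and x of stone3 in the frame of drum between -0.062 and 0.062 m and y of stone3 in the frame of drum between -0.137 and 0.137 m and z of stone3 in the frame of drum between 0.06 and 0.09 m and x of stone4 in the frame of drum between -0.062 and 0.062 m and y of stone4 in the frame of drum between -0.137 and 0.137 m and z of stone4 in the frame of drum between 0.06 and 0.09 m and value of joint lever below 0.12 rad and value of joint shell below 0.03 rad), for 0.2 s.
At the end, for the whole second after the job is handed in: every stone present lies on the floor of the lower shell (its centre less than 90 mm above the table), the shell is shut to within 0.03 rad, and the lever stands still within 0.09 rad of straight up (0.8) (x of stone1 in the frame of drum between -0.062 and 0.062 m and y of stone1 in the frame of drum between -0.137 and 0.137 m and z of stone1 in the frame of drum between 0.06 and 0.09 m and x of stone2 in the frame of drum between -0.062 and 0.062 m and y of stone2 in the frame of drum between -0.137 and 0.137 m and z of stone2 in the frame of drum between 0.06 and 0.09 m and x of stone3 in the frame of drum between -0.062 and 0.062 m and y of stone3 in the frame of drum between -0.137 and 0.137 m and z of stone3 in the frame of drum between 0.06 and 0.09 m and x of stone4 in the frame of drum between -0.062 and 0.062 m and y of stone4 in the frame of drum between -0.137 and 0.137 m and z of stone4 in the frame of drum between 0.06 and 0.09 m and value of joint shell below 0.03 rad and value of joint lever between 0.71 and 0.89 rad and velocity of joint lever between -0.05 and 0.05 rad/s and linear speed of each of stone1, stone2, stone3, stone4 below 0.03 m/s); the robot touches nothing.
It fails at once if the chisel is disturbed (moved over 40 mm) (distance of chisel from where it was at the start of the episode above 0.04 m).
It fails at once if the mallet is disturbed (moved over 40 mm) (distance of mallet from where it was at the start of the episode above 0.04 m).
Of stone1, stone2, stone3, stone4 only 3 to 4 are there at a start; the rules pass over those that are not, and their reading is None.
At some moment in a run one of stone1, stone2, stone3, stone4 may be knocked a few centimetres aside while the robot is not near it.
Once in a run the grip may slacken for a moment while it holds something.
It also fails if it takes over 192 s, if anything falls off the work surface, if the arm or the gripper's body presses on something with over 40 N, if the wrist force passes 120 N, or if a joint passes its speed limit or range.

## Working session

There is one attempt and no reset: what is moved stays moved. The work goes in short steps, Python scripts to look and compute and a tool call to move; the robot and the scene stay as the last step left them, time stands still between calls to the robot, and variables do not carry over. Pictures are saved under pics/ and viewed, at most 14 in all, crops included, and the job is handed in when it is done.

Besides the shell and the picture viewer there is one more tool, called after "Call:" by a JSON object that holds its "op" and its "data". drive_tool: Moves the arm, as the interface text tells. Its arguments: {"type":"object","properties":{"plan":{"type":"array"}},"required":["plan"]}

```bash
ls; mkdir -p pics; cat > h.py <<'E'
import numpy as np, cv2, json
from scipy.spatial.transform import Rotation as R
from plant import arm, eyes
def tool():
    s=arm.get_state(); T=np.eye(4); T[:3,:3]=R.from_euler('xyz',s['tool_rot']).as_matrix(); T[:3,3]=s['position']; return s,T
def cam(name):
    s,T=tool(); im,d=eyes.read_camera(name); m=eyes.camera_model(name)
    P=m['pose'] if name!='wrist' else T@np.array(m['tool_from_camera'])
    return im,d,np.array(m['intrinsics']),np.array(m['distortion']),np.array(P)
def cloud(c):
    im,d,K,D,P=c; h,w=d.shape
    u,v=np.meshgrid(np.arange(w),np.arange(h))
    n=cv2.undistortPoints(np.stack([u.ravel(),v.ravel()],1).astype(np.float64)[:,None],K,D)[:,0]
    z=d.ravel(); p=np.c_[n*z[:,None],z]@P[:3,:3].T+P[:3,3]; p[z==0]=np.nan
    return p.reshape(h,w,3)
def save(name,im): cv2.imwrite('pics/'+name+'.png',im[...,::-1])
def delta(pos,yaw=None,rpy=None):
    "shift mm in tool axes and rotvec deg in tool axes to reach world pose"
    s,T=tool(); d=T[:3,:3].T@(np.array(pos)-T[:3,3])*1000
    if rpy is None: r=np.zeros(3)
    else: r=np.degrees((R.from_matrix(T[:3,:3]).inv()*R.from_euler('xyz',rpy)).as_rotvec())
    return d.round(1),r.round(1)
E
python3 - <<'E'
from h import *
s=arm.get_state(); print({k:np.round(v,3) for k,v in s.items()})
for n in('scene','top'):
    c=cam(n); save(n+'0',c[0]); np.savez('pics/%s0.npz'%n,im=c[0],p=cloud(c)); print(c[4].round(3),c[2])
E
```

```text
pics
{'t': np.float64(0.0), 'qpos': array([-1.233,  0.494,  1.346,  0.   ,  1.302, -0.095]), 'joint_velocities': array([-0.001,  0.002,  0.   ,  0.   , -0.   , -0.002]), 'tau': array([-1.0000e-03, -8.7883e+01, -3.8186e+01,  7.1000e-02,  5.3000e-02,
       -0.0000e+00]), 'position': array([ 0.263, -0.567,  0.189]), 'tool_rot': array([-3.14 , -0.   ,  0.434]), 'contact_force': array([ 0.345, -0.396, -0.242]), 'ft_torque': array([-0.004, -0.022, -0.021]), 'finger_force': np.float64(0.0), 'finger_gap': np.float64(0.091)}
[[-0.725  0.402 -0.559  1.379]
 [ 0.688  0.442 -0.575  0.922]
 [ 0.016 -0.802 -0.598  0.992]
 [ 0.     0.     0.     1.   ]] [[511.01212509   0.         274.6184824 ]
 [  0.         511.01212509 219.6021606 ]
 [  0.           0.           1.        ]]
[[-0.028 -0.992  0.124  0.404]
 [-1.     0.027 -0.009  0.075]
 [ 0.005 -0.124 -0.992  1.098]
 [ 0.     0.     0.     1.   ]] [[388.21400551   0.         280.01134792]
 [  0.         388.21400551 201.4526035 ]
 [  0.           0.           1.        ]]
```

View pics/top0.png

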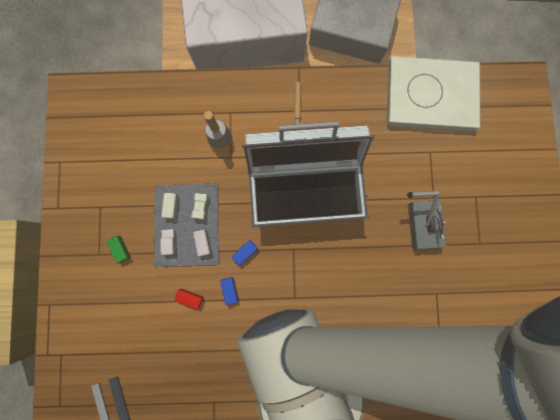

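View pics/scene0.png

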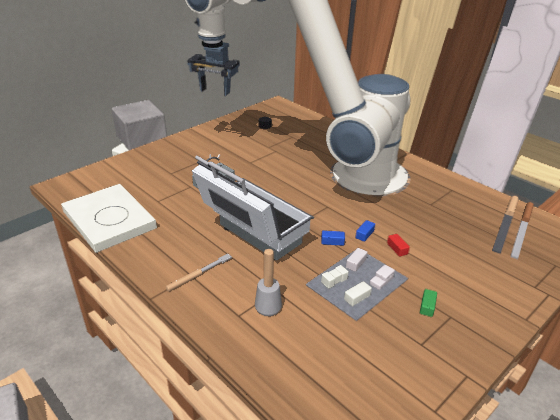

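Top view: pale stones sit on the pad at (168,206), (200,207), (167,243) and (201,243). The look-alikes are blue (245,253) and (229,291), red (188,299) and green (117,249), all off the pad. The drum is at (308,190) with the shell open towards +x. The lever cross bar is at (424,194), with its stand at (428,226). The chisel is at (298,100) and the mallet at (217,130).

```bash
python3 - <<'E'
from h import *
z=np.load('pics/top0.npz'); im,p=z['im'],z['p']
big=cv2.resize(im[180:275,150:250],None,fx=4,fy=4,interpolation=cv2.INTER_CUBIC)
b2=cv2.resize(im[115:260,240:455],None,fx=3.7,fy=3.7,interpolation=cv2.INTER_CUBIC)[:380,:]
h=np.zeros((536,796,3),np.uint8); b2=cv2.resize(im[115:260,240:455],None,fx=3.7,fy=3.7,interpolation=cv2.INTER_CUBIC); h[:b2.shape[0],:b2.shape[1]]=b2
save('c1',h); save('c2',big)
hsv=cv2.cvtColor(im,cv2.COLOR_RGB2HSV)
# stones: within pad region height>20mm
P=p[180:275,145:235]; m=((P[...,2]>0.022)&(P[...,2]<0.06)).astype(np.uint8)
n,l,st,ce=cv2.connectedComponentsWithStats(m)
for i in range(1,n):
    if st[i,4]<40: continue
    q=P[l==i]; r=cv2.minAreaRect((q[q[:,2]>0.03][:,:2]*1000).astype(np.float32)); 
    print('stone',(ce[i]+[145,180]).round(),np.median(q,0).round(3),q[:,2].max().round(3),[np.round(x,1) for x in r])
P=p[180:275,145:235]; m=(P[...,2]>0.002)&(P[...,2]<0.012); q=P[m]; print('pad',[np.round(x,1) for x in cv2.minAreaRect((q[:,:2]*1000).astype(np.float32))])
# lever
for (u,v) in [(410,194),(415,194),(420,194),(424,194),(430,194),(436,193),(437,205),(433,217),(428,240),(416,240),(440,240)]: print(u,v,p[v,u].round(3))
print('drum')
for (u,v) in [(252,195),(365,190),(308,223),(253,222),(363,217),(308,200),(280,200),(340,200),(308,180),(308,168),(308,134),(308,126),(283,127),(337,125),(260,200),(355,200),(308,210),(308,217)]: print(u,v,p[v,u].round(3))
E
```

```text
stone [169. 205.] [0.535 0.37  0.038] 0.043 [array([534.7, 372.4]), array([33.7, 69.7]), np.float64(84.1)]
stone [200. 206.] [0.53  0.287 0.037] 0.044 [array([530.9, 288. ]), array([34.2, 70. ]), np.float64(80.9)]
stone [167. 243.] [0.431 0.375 0.036] 0.045 [array([423. , 375.8]), array([34.2, 43.5]), np.float64(89.0)]
stone [202. 243.] [0.429 0.281 0.038] 0.043 [array([430., 283.]), array([69.8, 34.4]), np.float64(11.6)]
pad [array([476.9, 323.9]), array([255.2, 266.8]), np.float64(88.9)]
410 194 [ 0.533 -0.257  0.144]
415 194 [ 0.532 -0.269  0.146]
420 194 [ 0.532 -0.282  0.145]
424 194 [ 0.532 -0.292  0.145]
430 194 [ 0.531 -0.308  0.144]
436 193 [ 0.533 -0.322  0.147]
437 205 [ 0.513 -0.364  0.047]
433 217 [ 0.479 -0.342  0.067]
428 240 [ 0.419 -0.331  0.048]
416 240 [ 0.42  -0.3    0.043]
440 240 [ 0.418 -0.365  0.047]
drum
252 195 [0.545 0.138 0.115]
365 190 [ 0.568 -0.18  -0.003]
308 223 [ 0.477 -0.012  0.001]
253 222 [0.476 0.136 0.115]
363 217 [ 0.481 -0.143  0.115]
308 200 [ 0.535 -0.009  0.065]
280 200 [0.537 0.066 0.066]
340 200 [ 0.532 -0.095  0.067]
308 180 [ 0.589 -0.011  0.064]
308 168 [ 0.611 -0.008  0.119]
308 134 [ 0.665 -0.001  0.236]
308 126 [0.666 0.003 0.291]
283 127 [0.665 0.057 0.292]
337 125 [ 0.667 -0.059  0.292]
260 200 [0.538 0.12  0.065]
355 200 [ 0.531 -0.136  0.064]
308 210 [ 0.508 -0.008  0.064]
308 217 [ 0.488 -0.006  0.078]
```

View pics/c1.png

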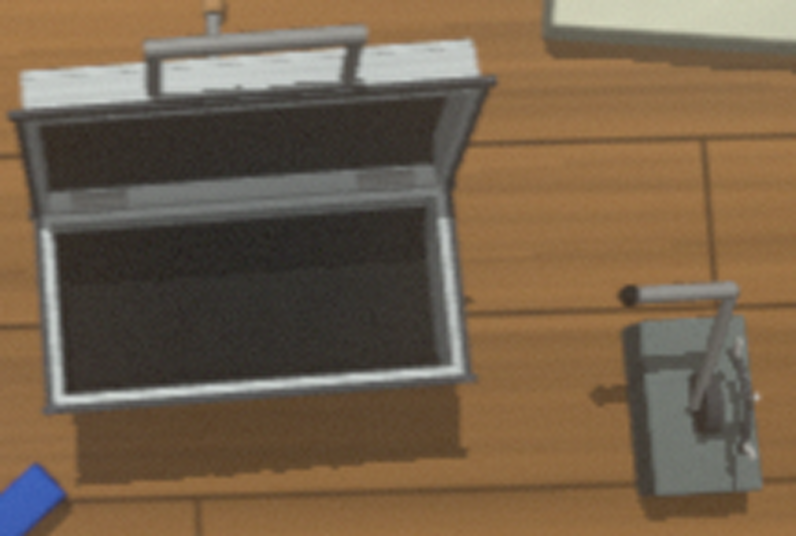

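View pics/c2.png

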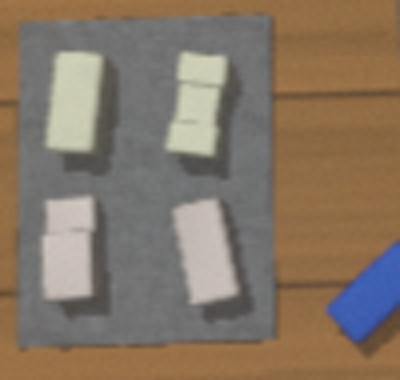

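Close crops: all four stones are there, plain limestone top left, waisted top right, stepped bottom left (step towards +x), and plain marble bottom right. The shell is open about 1.8 rad. The lever leans to +x with its cross bar towards +y.

```bash
cat >> h.py <<'E'
def rect(q): 
    r=cv2.minAreaRect((q[:,:2]*1000).astype(np.float32)); return [np.round(x,1) for x in r]
E
python3 - <<'E'
from h import *
z=np.load('pics/top0.npz'); p=z['p']; Q=p.reshape(-1,3)
def sel(x0,x1,y0,y1,z0,z1): return Q[(Q[:,0]>x0)&(Q[:,0]<x1)&(Q[:,1]>y0)&(Q[:,1]<y1)&(Q[:,2]>z0)&(Q[:,2]<z1)]
print('rim',rect(sel(.45,.60,-.2,.2,.109,.120)))
q=sel(.46,.51,-.12,.12,.109,.12); f=np.polyfit(q[:,1],q[:,0],1); print('front edge',f)
fl=sel(.45,.62,-.2,.2,.058,.07); print('floor',rect(fl),fl[:,2].mean())
print('stand',rect(sel(.36,.56,-.42,-.25,.038,.052)))
b=sel(.5,.56,-.35,-.24,.13,.16); print('bar',rect(b),b[:,2].max(),np.polyfit(b[:,1],b[:,0],1))
b=sel(.64,.70,-.1,.1,.275,.31); print('shbar',rect(b),b[:,2].max(),np.polyfit(b[:,1],b[:,0],1))
for P,y in (((.532,-.285,.20),np.pi/2),): print(delta(P,rpy=(np.pi,0,y)))
E
```

```text
rim [array([536.4,  -5.1]), array([134.5, 293.3]), np.float64(1.8)]
front edge [-0.04854832  0.47683927]
floor [array([544.5,  -4.6]), array([104.5, 268.4]), np.float64(2.6)] 0.06526448844351307
stand [array([ 462.3, -337.3]), array([130.5,  81.9]), np.float64(2.1)]
bar [array([ 532.1, -291.5]), array([81.7, 18.9]), np.float64(85.6)] 0.1476621493086835 [0.00661888 0.53409342]
shbar [array([667.5,   1.8]), array([ 13.8, 127.7]), np.float64(3.5)] 0.2956302682196842 [-0.04908714  0.66705565]
(array([ 362.9, -142.4,  -10.7]), array([ -0.1,  -0. , -65.1]))
```

Call:
{"op": "drive_tool", "data": {"plan": [363,-142,-10,0,0,-65,0.6,363,-142,-10,0,0,-65,0.6,363,-142,-10,0,0,-65,0.6,363,-142,-10,0,0,-65,0.6,363,-142,-10,0,0,-65,0.6,363,-142,-10,0,0,-65,0.6,363,-142,-10,0,0,-65,0.6,363,-142,-10,0,0,-65,0.6,363,-142,-10,0,0,-65,0.6,363,-142,-10,0,0,-65,0.6]}}

```text
t: 0.93
position: [0.5353, -0.2816, 0.1995]
tool_rot: [3.141, -0.001, 1.579]
contact_force: [0.0, 0.0, -0.0]
finger_gap: 0.0547
finger_force: 0.0
```

Call:
{"op": "drive_tool", "data": {"plan": [0,0,0,0,0,0,0.6,0,0,0,0,0,0,0.6,0,0,0,0,0,0,0.6,0,0,0,0,0,0,0.6]}}

```text
t: 1.27
position: [0.5315, -0.2866, 0.1995]
tool_rot: [-3.141, -0.0, 1.566]
contact_force: [-0.7, -0.5, -0.9]
finger_gap: 0.0547
finger_force: 0.0
```

```bash
python3 - <<'E'
from h import *
s,T=tool(); print(s['position'].round(4),s['tool_rot'].round(3),s['finger_gap'])
c=cam('wrist'); save('w1',c[0]); p=cloud(c); Q=p.reshape(-1,3)
b=Q[(Q[:,2]>.128)&(Q[:,2]<.155)&(Q[:,1]>-.35)&(Q[:,1]<-.22)&(Q[:,0]>.48)&(Q[:,0]<.58)]
print(len(b),rect(b),np.percentile(b[:,2],[50,98]),np.polyfit(b[:,1],b[:,0],1))
print(delta((.532,-.285,.122),rpy=(np.pi,0,np.pi/2)))
E
```

```text
[ 0.5315 -0.2866  0.1995] [-3.141 -0.     1.566] 0.05466287997243823
1498 [array([ 532.9, -291.7]), array([81.9, 19.7]), np.float64(85.7)] [0.14291967 0.14531557] [0.01156151 0.53649421]
(array([ 1.7,  0.5, 77.5]), array([-0. , -0. , -0.3]))
```

View pics/w1.png

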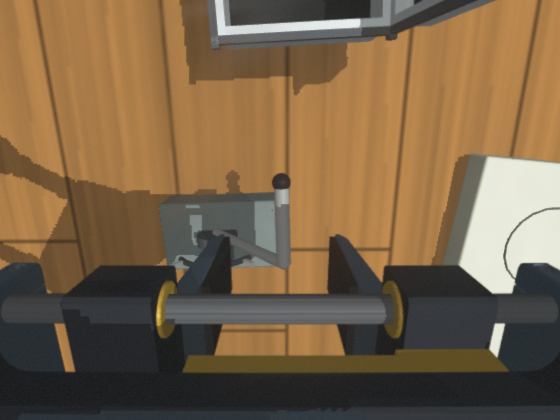

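Wrist view: the lever cross bar runs from its knob at (281,182) to the stem at (284,265), centred between the fingers. I'll lower the tool, grip and pull.

Call:
{"op": "drive_tool", "data": {"plan": [1,1,40,0,0,0,0.6,1,1,77,0,0,0,0.6,1,1,77,0,0,0,0.6,1,1,77,0,0,0,0,1,1,77,0,0,0,0,1,1,77,0,0,0,0,1,1,77,0,0,0,0,1,1,77,0,0,0,0,1,1,77,0,0,0,0]}}

```text
t: 2.07
position: [0.5338, -0.285, 0.1236]
tool_rot: [3.14, 0.001, 1.568]
contact_force: [-0.8, 0.9, 0.2]
finger_gap: 0.0176
finger_force: 0.0
```

Call:
{"op": "drive_tool", "data": {"plan": [0,0,0,0,0,0,0,0,0,0,0,0,0,0,0,0,0,0,0,0,0]}}

```text
t: 2.32
position: [0.5334, -0.2847, 0.1227]
tool_rot: [-3.142, 0.0, 1.568]
contact_force: [-0.9, -0.6, 0.0]
finger_gap: 0.0003
finger_force: 0.0
```

Call:
{"op": "drive_tool", "data": {"plan": [0,-18,-12,0,0,0,0,-1,-38,-20,0,0,0,0,-2,-60,-25,0,0,0,0,-3,-82,-25,0,0,0,0,-3,-103,-20,0,0,0,0,-4,-124,-12,0,0,0,0,-5,-142,0,0,0,0,0,-5,-150,8,0,0,0,0,-5,-152,10,0,0,0,0,-5,-152,10,0,0,0,0]}}

```text
t: 3.15
position: [0.381, -0.2892, 0.1124]
tool_rot: [-3.141, -0.001, 1.568]
contact_force: [0.2, -0.3, 0.5]
finger_gap: 0.0006
finger_force: 0.0
```

```bash
python3 - <<'E'
from h import *
s,T=tool(); print(s['t'],s['position'].round(4),s['contact_force'].round(1),s['finger_gap'],s['finger_force'])
E
```

```text
3.15 [ 0.381  -0.2892  0.1124] [ 0.2 -0.3  0.5] 0.000645833970082575 0.0
```

```bash
python3 - <<'E'
from h import *
c=cam('top'); p=cloud(c); np.savez('pics/top1.npz',im=c[0],p=p)
c2=cam('scene'); 
a=cv2.resize(c[0][170:260,350:470],None,fx=3.3,fy=3.3); b=cv2.resize(c2[0][100:200,150:270],None,fx=3.3,fy=3.3)
h=np.zeros((340,800,3),np.uint8); h[:a.shape[0],:a.shape[1]]=a; h[:b.shape[0],400:400+b.shape[1]]=b; save('t1',h)
E
```

```text
(no output)
```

View pics/t1.png

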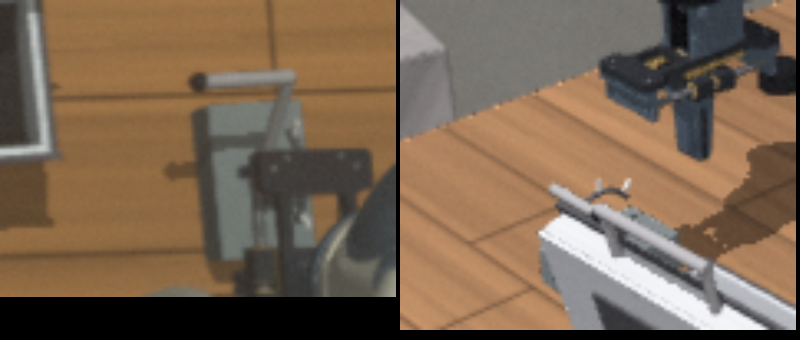

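The lever hasn't moved: in the left half of the crop its bar is still at (245,80), and the fingers closed on nothing. I'll check the finger geometry against the TCP.

```bash
python3 - <<'E'
from h import *
m=eyes.camera_model('wrist'); X=np.array(m['tool_from_camera']); print(X.round(3)); K=np.array(m['intrinsics'])
q=np.linalg.inv(X)@np.c_[np.array([[0,0,0],[0,0,-.019],[0,.03,0],[0,-.03,0]]),np.ones(4)].T; uv=K@q[:3]; print((uv[:2]/uv[2]).T.round(0), np.array(m['distortion']))
s,T=tool(); c=cam('wrist'); save('w2',c[0]); p=cloud(c)
Q=(p.reshape(-1,3)-T[:3,3])@T[:3,:3]; Q=Q.reshape(p.shape)
near=Q[(Q[...,2]>-.1)&(Q[...,2]<.005)]; 
for a in np.arange(-.1,.0051,.01):
    k=near[abs(near[:,2]-a)<.005]; 
    if len(k): print(round(a,3),len(k),k.min(0).round(3),k.max(0).round(3))
z=np.load('pics/top1.npz')['p']; Q=(z.reshape(-1,3)-T[:3,3])@T[:3,:3]
n=Q[(abs(Q[:,0])<.12)&(abs(Q[:,1])<.12)&(Q[:,2]<-.03)&(Q[:,2]>-.12)]; print(n.min(0),n.max(0),np.median(n,0))
E
```

```text
[[ 0.    -0.96  -0.28   0.078]
 [ 1.     0.001 -0.001 -0.   ]
 [ 0.001 -0.28   0.96  -0.195]
 [ 0.     0.     0.     1.   ]]
[[280. 245.]
 [280. 257.]
 [327. 245.]
 [232. 245.]] [-0.01557797  0.          0.          0.          0.        ]
-0.1 2 [ 0.005  0.003 -0.1  ] [ 0.006  0.003 -0.1  ]
-0.09 44 [-0.008 -0.004 -0.093] [ 0.002  0.003 -0.09 ]
-0.08 737 [-0.019 -0.005 -0.082] [ 0.017  0.004 -0.075]
-0.07 240 [ 0.014 -0.005 -0.075] [ 0.017  0.005 -0.065]
-0.06 428 [ 0.014 -0.012 -0.065] [ 0.017  0.012 -0.055]
-0.05 361 [ 0.014 -0.011 -0.055] [ 0.017  0.011 -0.045]
-0.04 276 [ 0.014 -0.01  -0.045] [ 0.017  0.01  -0.035]
-0.03 1404 [-0.002 -0.01  -0.035] [ 0.039  0.156 -0.025]
-0.02 282 [-0.002 -0.005 -0.025] [ 0.039  0.15  -0.019]
-0.0 601 [-0.062  0.079 -0.004] [0.139 0.15  0.005]
[-0.02831777 -0.04098135 -0.11997669] [ 0.03827369  0.07899655 -0.03029608] [ 0.03070251  0.00307187 -0.11624488]
```

View pics/w2.png

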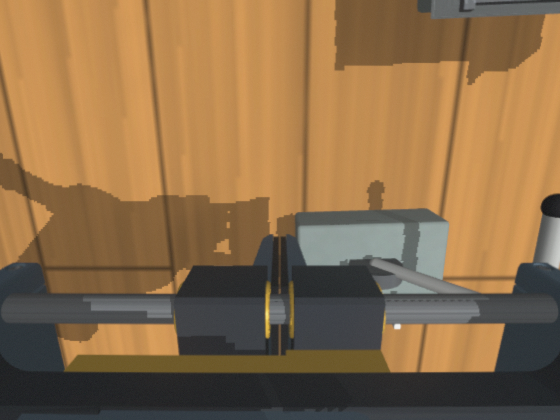

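```bash
python3 - <<'E'
from h import *
s,T=tool(); print(s['position'],s['finger_gap'])
c=cam('scene'); p=cloud(c); q=p.reshape(-1,3)
n=q[(abs(q[:,0]-s['position'][0])<.05)&(abs(q[:,1]-s['position'][1])<.05)&(q[:,2]>.06)&(q[:,2]<.3)]
for a in np.arange(.06,.25,.01):
    k=n[abs(n[:,2]-a)<.005]
    if len(k): print(round(a,2),len(k),k.min(0).round(3),k.max(0).round(3))
w=cam('wrist'); d=w[1]; print(d[225:300:5,270].round(3),d[225:300:5,290].round(3))
E
```

```text
[ 0.38235749 -0.28967785  0.11309959] 0.0006333839262113022
0.14 15 [ 0.373 -0.308  0.137] [ 0.391 -0.273  0.144]
0.15 20 [ 0.374 -0.308  0.146] [ 0.395 -0.271  0.154]
0.16 31 [ 0.373 -0.307  0.155] [ 0.399 -0.266  0.165]
0.17 31 [ 0.371 -0.311  0.165] [ 0.396 -0.264  0.174]
0.18 30 [ 0.37  -0.3    0.176] [ 0.397 -0.269  0.185]
0.19 32 [ 0.368 -0.308  0.185] [ 0.399 -0.269  0.195]
0.2 29 [ 0.368 -0.3    0.195] [ 0.4   -0.268  0.205]
0.21 9 [ 0.377 -0.306  0.205] [ 0.407 -0.266  0.213]
0.22 32 [ 0.355 -0.305  0.216] [ 0.41  -0.251  0.225]
0.23 79 [ 0.333 -0.328  0.225] [ 0.429 -0.246  0.235]
0.24 84 [ 0.333 -0.315  0.235] [ 0.416 -0.248  0.245]
[0.325 0.325 0.179 0.172 0.165 0.161 0.154 0.148 0.143 0.138 0.133 0.13
 0.091 0.091 0.089] [0.325 0.329 0.179 0.172 0.165 0.159 0.154 0.148 0.142 0.138 0.134 0.131
 0.087 0.085 0.083]
```

Both the scene camera and the wrist camera put the real fingertips about 26 mm behind the reported TCP, and the gripper body shows the same offset. That explains the missed bar. From here on I'll use tip = reported z + 26 mm.

Call:
{"op": "drive_tool", "data": {"plan": [0,0,-48,0,0,0,0.6,0,0,-48,0,0,0,0.6,2,76,-48,0,0,0,0.6,4,152,-48,0,0,0,0.6,4,152,-48,0,0,0,0.6,4,152,-48,0,0,0,0.6,4,152,-48,0,0,0,0.6,4,152,-20,0,0,0,0.6,4,152,16,0,0,0,0.6,4,152,16,0,0,0,0.6]}}

```text
t: 4.23
position: [0.531, -0.2837, 0.0918]
tool_rot: [-3.135, -0.004, 1.569]
contact_force: [-1.2, 1.5, -1.4]
finger_gap: 0.0549
finger_force: 0.0
```

Call:
{"op": "drive_tool", "data": {"plan": [0,0,0,0,0,0,0,0,0,0,0,0,0,0,0,0,0,0,0,0,0,0,0,0,0,0,0,0,0,0,0,0,0,0,0,0,0,0,0,0,0,0,0,0,0,0,0,0,0,0,0,0,0,0,0,0,0,0,0,0,0,0,0]}}

```text
t: 4.98
position: [0.5339, -0.2859, 0.0971]
tool_rot: [3.141, 0.001, 1.569]
contact_force: [2.3, 0.8, 4.9]
finger_gap: 0.011
finger_force: 30.0
```

Gripped: gap 11 mm at 30 N. Next I'll follow the arc back to stop.

Call:
{"op": "drive_tool", "data": {"plan": [0,-18,-12,0,0,0,0,-1,-38,-20,0,0,0,0,-2,-60,-25,0,0,0,0,-3,-82,-25,0,0,0,0,-3,-103,-20,0,0,0,0,-4,-124,-12,0,0,0,0,-5,-142,0,0,0,0,0,-5,-150,8,0,0,0,0,-5,-153,11,0,0,0,0,-5,-153,11,0,0,0,0]}}

```text
t: 5.82
position: [0.3828, -0.2913, 0.0867]
tool_rot: [3.136, 0.002, 1.567]
contact_force: [14.6, 5.2, 10.6]
finger_gap: 0.0117
finger_force: 30.0
```

Call:
{"op": "drive_tool", "data": {"plan": [0,0,0,0,0,0,0,0,0,0,0,0,0,0,0,0,0,0,0,0,0,0,0,0,0,0,0,0,0.6,0,0,0,0,0,0,0.6,0,0,0,0,0,0,0.6,0,0,-80,0,0,0,0.6,0,0,-80,0,0,0,0.6,0,0,-80,0,0,0,0.6]}}

```text
schema error: expected a multiple of 7 numbers
```

```bash
cat >> h.py <<'E'
def stones(p):
    P=p[150:300,100:260]; m=((P[...,2]>0.022)&(P[...,2]<0.06)).astype(np.uint8)
    n,l,st,ce=cv2.connectedComponentsWithStats(m)
    for i in range(1,n):
        if st[i,4]<40: continue
        q=P[l==i]; print('blob',(ce[i]+[100,150]).round(),'all',rect(q[q[:,2]>.016]),'top',rect(q[q[:,2]>0.03]))
E
python3 - <<'E'
from h import *
s,T=tool(); print(s['t'],s['position'].round(4),s['contact_force'].round(1),s['finger_gap'])
c=cam('wrist'); q=cloud(c).reshape(-1,3); b=q[(q[:,2]>.12)&(q[:,2]<.155)&(q[:,1]>-.34)&(q[:,1]<-.22)&(q[:,0]>.34)&(q[:,0]<.55)]
print(rect(b),np.percentile(b[:,2],[50,98]))
c=cam('top'); p=cloud(c); np.savez('pics/top2.npz',im=c[0],p=p); stones(p)
E
```

```text
5.8167 [ 0.3828 -0.2913  0.0867] [14.6  5.2 10.6] 0.01167294645426217
[array([ 379. , -294.5]), array([79.3, 33.6]), np.float64(80.0)] [0.13680447 0.15331807]
blob [169. 205.] all [array([534.6, 372.5]), array([34.6, 69.4]), np.float64(84.0)] top [array([534.6, 372.5]), array([34.5, 69.3]), np.float64(84.1)]
blob [200. 206.] all [array([531., 288.]), array([34., 70.]), np.float64(81.2)] top [array([531., 288.]), array([34., 70.]), np.float64(81.2)]
blob [167. 242.] all [array([435.1, 376.4]), array([69. , 34.7]), np.float64(1.7)] top [array([425.5, 375.6]), array([49.1, 34.6]), np.float64(0.3)]
blob [202. 243.] all [array([429.9, 282.9]), array([69.7, 34.8]), np.float64(11.5)] top [array([429.9, 283.2]), array([69.5, 34.2]), np.float64(12.4)]
blob [117. 249.] all [array([418.5, 516.1]), array([70. , 34.5]), np.float64(26.7)] top [array([418.3, 515.7]), array([69.4, 34. ]), np.float64(25.7)]
blob [245. 253.] all [array([399.6, 166.4]), array([34. , 69.8]), np.float64(41.7)] top [array([399. , 165.7]), array([32.8, 68.8]), np.float64(43.6)]
blob [229. 289.] all [array([302.3, 211.8]), array([60.5, 34.6]), np.float64(11.8)] top [array([302.4, 211.4]), array([60.5, 33.5]), np.float64(11.9)]
blob [186. 296.] all [array([292.4, 319.2]), array([72.9, 26.1]), np.float64(87.8)] top [array([291.6, 319.7]), array([69.7, 23.8]), np.float64(88.5)]
```

Next I'll release the lever and lift, then turn to yaw 180° towards the pad.

Call:
{"op": "drive_tool", "data": {"plan": [0,0,0,0,0,0,0,0,0,0,0,0,0,0,0,0,0,0,0,0,0.6,0,0,0,0,0,0,0.6,0,0,0,0,0,0,0.6,0,0,0,0,0,0,0.6,0,0,-80,0,0,0,0.6,0,0,-80,0,0,0,0.6,0,0,-80,0,0,0,0.6]}}

```text
t: 6.67
position: [0.3823, -0.2923, 0.1711]
tool_rot: [3.136, 0.005, 1.568]
contact_force: [1.4, -0.6, 1.0]
finger_gap: 0.0537
finger_force: 0.0
```

```bash
python3 - <<'E'
from h import *
s,T=tool(); print(s['t'],s['position'].round(4),s['contact_force'].round(1),s['finger_gap'])
c=cam('top'); p=cloud(c); q=p.reshape(-1,3)
b=q[(q[:,2]>.115)&(q[:,2]<.15)&(q[:,1]>-.34)&(q[:,1]<-.22)&(q[:,0]>.3)&(q[:,0]<.44)]
if len(b): print(rect(b),np.percentile(b[:,2],[50,95]))
c=cam('wrist'); q=cloud(c).reshape(-1,3); b=q[(q[:,2]>.115)&(q[:,2]<.15)&(q[:,1]>-.34)&(q[:,1]<-.24)&(q[:,0]>.34)&(q[:,0]<.43)]
print(rect(b),np.percentile(b[:,2],[50,98]))
print(delta((.430,.283,.16),rpy=(np.pi,0,np.pi+.2)))
E
```

```text
6.6667 [ 0.3823 -0.2923  0.1711] [ 1.4 -0.6  1. ] 0.05372098798883251
[array([ 386.5, -295.3]), array([25.9, 82.4]), np.float64(9.0)] [0.136977   0.14113231]
[array([ 383.8, -297.5]), array([29.4, 83.9]), np.float64(15.3)] [0.13627867 0.13886802]
(array([574. ,  47.7,   5.7]), array([  -0. ,    0.2, -101.6]))
```

Call:
{"op": "drive_tool", "data": {"plan": [41,3,0,0,0,-7,0.6,82,7,0,0,0,-14,0.6,123,10,0,0,0,-21,0.6,164,14,0,0,0,-28,0.6,205,17,0,0,0,-35,0.6,246,20,0,0,0,-42,0.6,287,24,0,0,0,-50,0.6,328,27,0,0,0,-57,0.6,369,31,0,0,0,-64,0.6,410,34,0,0,0,-71,0.6]}}

```text
t: 7.6
position: [0.4143, 0.1215, 0.1646]
tool_rot: [-3.141, -0.002, 2.807]
contact_force: [0.0, -0.8, 0.3]
finger_gap: 0.0544
finger_force: 0.0
```

```bash
python3 - <<'E'
from h import *
s,T=tool(); print(s['t'],s['position'].round(4),s['tool_rot'].round(3))
print(delta((.430,.283,.14),rpy=(np.pi,0,np.pi+.2)))
E
```

```text
7.6 [0.4143 0.1215 0.1646] [-3.141e+00 -2.000e-03  2.807e+00]
(array([ 38.1, 157.7,  24.5]), array([ -0. ,  -0.1, -30.6]))
```

Call:
{"op": "drive_tool", "data": {"plan": [9,39,6,0,0,-7,0.7,19,79,12,0,0,-14,0.7,28,118,18,0,0,-21,0.7,38,158,24,0,0,-28,0.7,38,158,24,0,0,-31,0.7,38,158,24,0,0,-31,0.7,38,158,24,0,0,-31,0.7,38,158,24,0,0,-31,0.7]}}

```text
t: 8.27
position: [0.4318, 0.28, 0.1411]
tool_rot: [-3.141, -0.001, -2.944]
contact_force: [0.3, -0.6, 0.3]
finger_gap: 0.0635
finger_force: 0.0
```

```bash
cat >> h.py <<'E'
def near(p,x,y,r=.06,zlo=.018,zhi=.06):
    "stone next to (x,y): mask by height, report rect"
    m=((p[...,2]>zlo)&(p[...,2]<zhi)).astype(np.uint8); n,l,st,ce=cv2.connectedComponentsWithStats(m)
    for i in range(1,n):
        q=p[l==i]
        if st[i,4]>40 and np.hypot(*(np.median(q,0)[:2]-[x,y]))<r: print(rect(q),'ztop',np.percentile(q[:,2],[50,95]).round(4))
E
python3 - <<'E'
from h import *
s,T=tool(); print(s['t'],s['position'].round(4),s['tool_rot'].round(3))
c=cam('wrist'); save('w3',c[0]); near(cloud(c),.43,.283); near(cloud(cam('top')),.43,.283)
print(delta((.430,.283,-.013),rpy=(np.pi,0,np.pi+.2)))
E
```

```text
8.2667 [0.4318 0.28   0.1411] [-3.141e+00 -1.000e-03 -2.944e+00]
[array([429.8, 285.3]), array([69.2, 34. ]), np.float64(11.9)] ztop [0.0376 0.039 ]
(array([  1.6,   3.4, 154.6]), array([-0. , -0. , -0.1]))
```

Call:
{"op": "drive_tool", "data": {"plan": [1,4,40,0,0,0,0.7,1,4,80,0,0,0,0.7,1,4,120,0,0,0,0.7,1,4,140,0,0,0,0.7,1,4,153,0,0,0,0.7,1,4,153,0,0,0,0.7,1,4,153,0,0,0,0,1,4,153,0,0,0,0,1,4,153,0,0,0,0,1,4,153,0,0,0,0]}}

```text
t: 9.2
position: [0.4313, 0.2852, -0.0102]
tool_rot: [3.141, 0.002, -2.941]
contact_force: [0.0, 0.1, 0.5]
finger_gap: 0.0401
finger_force: 0.0
```

Call:
{"op": "drive_tool", "data": {"plan": [0,0,0,0,0,0,0,0,0,0,0,0,0,0,0,0,0,0,0,0,0,0,0,-30,0,0,0,0,0,0,-70,0,0,0,0,0,0,-110,0,0,0,0,0,0,-145,0,0,0,0,0,0,-155,0,0,0,0,0,0,-155,0,0,0,0,0,0,-155,0,0,0,0]}}

```text
t: 10.03
position: [0.4304, 0.2849, 0.1434]
tool_rot: [3.141, 0.0, -2.941]
contact_force: [-0.4, 0.6, -3.3]
finger_gap: 0.0337
finger_force: 30.0
```

```bash
cat >> h.py <<'E'
DY=.048; D=np.array([.540,-.004])
def slot(y,x=0): c,s=np.cos(DY),np.sin(DY); return D+[c*x-s*y,s*x+c*y]
E
python3 - <<'E'
from h import *
s,T=tool(); print(s['t'],s['position'].round(4),s['tool_rot'].round(3),s['finger_gap'],s['finger_force'])
P=slot(-.09); print(P,delta((*P,.14),rpy=(np.pi,0,np.pi+DY)))
E
```

```text
10.0333 [0.4304 0.2849 0.1434] [ 3.141  0.    -2.941] 0.03373016131552673 29.999602138996124
[ 0.54431834 -0.09389634] (array([ -36.1, -393.9,    3.3]), array([0. , 0. , 8.8]))
```

Call:
{"op": "drive_tool", "data": {"plan": [-3,-41,0,0,0,2,0,-7,-82,0,0,0,4,0,-11,-123,0,0,0,6,0,-15,-164,0,0,0,8,0,-19,-205,0,0,0,9,0,-23,-246,0,0,0,9,0,-27,-287,0,0,0,9,0,-31,-328,0,0,0,9,0,-34,-365,0,0,0,9,0,-36,-394,0,0,0,9,0]}}

```text
t: 10.87
position: [0.5438, -0.0966, 0.1412]
tool_rot: [3.141, -0.003, -3.099]
contact_force: [0.8, 0.5, -1.4]
finger_gap: 0.0337
finger_force: 30.0
```

Call:
{"op": "drive_tool", "data": {"plan": [0,0,0,0,0,0,0,0,0,0,0,0,0,0,0,0,0,0,0,0,0]}}

```text
t: 11.12
position: [0.5431, -0.0934, 0.1418]
tool_rot: [3.14, -0.003, -3.098]
contact_force: [-0.0, 0.6, -1.7]
finger_gap: 0.0337
finger_force: 30.0
```

```bash
python3 - <<'E'
from h import *
s,T=tool(); print(s['t'],s['position'].round(4),s['tool_rot'].round(3),s['finger_gap'],s['finger_force'])
P=slot(-.09); print(P,delta((*P,.048),rpy=(np.pi,0,np.pi+DY)))
E
```

```text
11.1167 [ 0.5431 -0.0934  0.1418] [ 3.140e+00 -3.000e-03 -3.098e+00] 0.033721153735121856 29.999680817127228
[ 0.54431834 -0.09389634] (array([-1.5, -0.7, 93.8]), array([ 0.1, -0.2, -0.3]))
```

Call:
{"op": "drive_tool", "data": {"plan": [-1,-1,35,0,0,0,0,-1,-1,65,0,0,0,0,-1,-1,83,0,0,0,0,-1,-1,93,0,0,0,0,-1,-1,93,0,0,0,0,-1,-1,93,0,0,0,0.52,-1,-1,93,0,0,0,0.52,-1,-1,93,0,0,0,0.52,-1,-1,93,0,0,0,0.52,-1,-1,93,0,0,0,0.52]}}

```text
t: 11.95
position: [0.5458, -0.095, 0.0513]
tool_rot: [-3.141, 0.001, -3.098]
contact_force: [-0.3, 0.5, -0.6]
finger_gap: 0.0474
finger_force: 0.0
```

Call:
{"op": "drive_tool", "data": {"plan": [0,0,0,0,0,0,0.52,0,0,-30,0,0,0,0.52,0,0,-65,0,0,0,0.52,0,0,-105,0,0,0,0.52,0,0,-110,0,0,0,0.52]}}

```text
t: 12.37
position: [0.5483, -0.0957, 0.1668]
tool_rot: [-3.139, 0.008, -3.098]
contact_force: [1.5, -0.7, 1.5]
finger_gap: 0.0477
finger_force: 0.0
```

```bash
python3 - <<'E'
from h import *
s,T=tool(); print(s['t'],s['position'].round(4),s['tool_rot'].round(3),s['finger_gap'],s['finger_force'])
c=cam('wrist'); p=cloud(c); near(p,*slot(-.09),zlo=.078,zhi=.108)
p=cloud(cam('top')); stones(p)
print(delta((.531,.288,.14),rpy=(np.pi,0,np.pi-.155)))
E
```

```text
12.3667 [ 0.5483 -0.0957  0.1668] [-3.139  0.008 -3.098] 0.047710046618051366 0.0
[array([ 532.9, -139.2]), array([83.8,  0.6]), np.float64(2.7)] ztop [0.0936 0.1068]
[array([543.3, -94.5]), array([68.8, 34.1]), np.float64(2.6)] ztop [0.0957 0.0969]
blob [169. 205.] all [array([534.8, 372.4]), array([34.7, 70.1]), np.float64(83.6)] top [array([534.8, 372.5]), array([34.6, 70.1]), np.float64(84.2)]
blob [200. 206.] all [array([531. , 287.9]), array([36.4, 70.3]), np.float64(80.1)] top [array([531.1, 287.4]), array([34.6, 70.4]), np.float64(81.4)]
blob [167. 243.] all [array([435.2, 376.5]), array([69.2, 34. ]), np.float64(1.6)] top [array([423.1, 376. ]), array([44.8, 34. ]), np.float64(1.2)]
blob [117. 249.] all [array([418.4, 515.9]), array([70.2, 34.3]), np.float64(27.2)] top [array([418.5, 516. ]), array([68.4, 34. ]), np.float64(26.8)]
blob [245. 253.] all [array([399.5, 166.4]), array([33.8, 69.8]), np.float64(41.7)] top [array([399.4, 166.7]), array([33.1, 68.6]), np.float64(41.1)]
blob [229. 289.] all [array([302.2, 211.7]), array([60.5, 34.4]), np.float64(12.2)] top [array([302. , 211.5]), array([60. , 33.5]), np.float64(12.2)]
blob [186. 296.] all [array([291. , 318.8]), array([72. , 26.4]), np.float64(84.1)] top [array([283.1, 320.7]), array([67. , 27.2]), np.float64(68.9)]
(array([ -0.9, 383.6,  22.3]), array([-0.1,  0.2, 11.4]))
```

Call:
{"op": "drive_tool", "data": {"plan": [0,41,0,0,0,4,0.6,0,82,0,0,0,8,0.7,0,123,0,0,0,11,0.7,0,164,0,0,0,11,0.7,0,205,5,0,0,11,0.7,0,246,10,0,0,11,0.7,0,287,15,0,0,11,0.7,0,328,18,0,0,11,0.7,0,365,20,0,0,11,0.7,-1,384,22,0,0,11,0.7]}}

```text
t: 13.3
position: [0.5281, 0.2924, 0.1368]
tool_rot: [-3.141, -0.002, 2.995]
contact_force: [-1.9, 0.4, -0.7]
finger_gap: 0.0638
finger_force: 0.0
```

```bash
python3 - <<'E'
from h import *
s,T=tool(); print(s['t'],s['position'].round(4),s['tool_rot'].round(3),s['finger_gap'],s['finger_force'])
near(cloud(cam('wrist')),.531,.288)
print(delta((.531,.289,-.012),rpy=(np.pi,0,np.pi-.155)))
E
```

```text
13.3 [0.5281 0.2924 0.1368] [-3.141e+00 -2.000e-03  2.995e+00] 0.06379820878701317 0.0
[array([531.2, 290.4]), array([33.8, 69.8]), np.float64(81.5)] ztop [0.037  0.0387]
(array([ -3.9,  -4.5, 148.5]), array([ 0. , -0.1,  0.6]))
```

Call:
{"op": "drive_tool", "data": {"plan": [-2,-2,40,0,0,0,0.7,-2,-2,80,0,0,0,0.7,-2,-2,115,0,0,0,0.7,-2,-2,138,0,0,0,0.7,-2,-2,149,0,0,0,0.7,-2,-2,149,0,0,0,0.7,-2,-2,149,0,0,0,0,-2,-2,149,0,0,0,0,-2,-2,149,0,0,0,0,-2,-2,149,0,0,0,0]}}

```text
t: 14.18
position: [0.5322, 0.2869, -0.009]
tool_rot: [3.14, 0.002, 2.993]
contact_force: [0.7, 1.6, 0.7]
finger_gap: 0.0401
finger_force: 0.6
```

Call:
{"op": "drive_tool", "data": {"plan": [0,0,0,0,0,0,0,0,0,0,0,0,0,0,0,0,0,0,0,0,0,0,0,-30,0,0,0,0,0,0,-70,0,0,0,0,0,0,-110,0,0,0,0,0,0,-145,0,0,0,0,0,0,-155,0,0,0,0,0,0,-155,0,0,0,0,0,0,-155,0,0,0,0]}}

```text
t: 15.02
position: [0.5311, 0.2864, 0.1443]
tool_rot: [3.142, 0.0, 2.993]
contact_force: [-0.0, -0.7, -2.2]
finger_gap: 0.0339
finger_force: 30.0
```

```bash
python3 - <<'E'
from h import *
s,T=tool(); print(s['t'],s['position'].round(4),s['tool_rot'].round(3),s['finger_gap'],s['finger_force'])
P=slot(-.03); print(P,delta((*P,.14),rpy=(np.pi,0,np.pi+DY)))
E
```

```text
15.0167 [0.5311 0.2864 0.1443] [3.142 0.    2.993] 0.03389030727649027 29.99949797987938
[ 0.54143945 -0.03396545] (array([ -57.6, -315.3,    4.3]), array([  0. ,   0. , -11.2]))
```

Call:
{"op": "drive_tool", "data": {"plan": [-7,-40,0,0,0,-2,0,-14,-80,0,0,0,-4,0,-22,-120,0,0,0,-6,0,-29,-160,0,0,0,-8,0,-36,-200,0,0,0,-10,0,-44,-240,0,0,0,-11,0,-51,-280,0,0,0,-11,0,-56,-305,0,0,0,-11,0,-58,-315,0,0,0,-11,0,-58,-315,0,0,0,-11,0]}}

```text
t: 15.85
position: [0.5411, -0.0356, 0.1427]
tool_rot: [3.141, -0.003, -3.101]
contact_force: [-0.2, -1.0, -2.6]
finger_gap: 0.0336
finger_force: 30.0
```

```bash
python3 - <<'E'
from h import *
s,T=tool(); print(s['t'],s['position'].round(4),s['tool_rot'].round(3),s['finger_gap'],s['finger_force'])
P=slot(-.03); print(P,delta((*P,.048),rpy=(np.pi,0,np.pi+DY)))
E
```

```text
15.85 [ 0.5411 -0.0356  0.1427] [ 3.141e+00 -3.000e-03 -3.101e+00] 0.03363970626860203 29.999224841594696
[ 0.54143945 -0.03396545] (array([-0.7,  1.6, 94.6]), array([ 0. , -0.2, -0.4]))
```

Call:
{"op": "drive_tool", "data": {"plan": [0,0,35,0,0,0,0,0,0,65,0,0,0,0,0,0,84,0,0,0,0,0,0,94,0,0,0,0,0,0,94,0,0,0,0,0,0,94,0,0,0,0.52,0,0,94,0,0,0,0.52,0,0,94,0,0,0,0.52,0,0,94,0,0,0,0.52,0,0,94,0,0,0,0.52]}}

```text
t: 16.68
position: [0.5425, -0.0336, 0.0511]
tool_rot: [-3.141, 0.001, -3.098]
contact_force: [-0.5, -0.0, -0.7]
finger_gap: 0.0473
finger_force: 0.0
```

Call:
{"op": "drive_tool", "data": {"plan": [0,0,0,0,0,0,0.52,0,0,-30,0,0,0,0.52,0,0,-65,0,0,0,0.52,0,0,-100,0,0,0,0.52,0,0,-105,0,0,0,0.52,0,0,-105,0,0,0,0.52]}}

```text
t: 17.18
position: [0.5437, -0.0339, 0.1582]
tool_rot: [-3.141, 0.005, -3.098]
contact_force: [0.2, 0.6, -0.2]
finger_gap: 0.0474
finger_force: 0.0
```

```bash
python3 - <<'E'
from h import *
s,T=tool(); print(s['t'],s['position'].round(4),s['tool_rot'].round(3),s['finger_gap'],s['finger_force'])
c=cam('wrist'); p=cloud(c); near(p,*slot(-.03),zlo=.078,zhi=.108)
p=cloud(cam('top')); stones(p[:])
print(delta((.427,.3775,.14),rpy=(np.pi,0,np.pi+.03)))
E
```

```text
17.1833 [ 0.5437 -0.0339  0.1582] [-3.141  0.005 -3.098] 0.047440615588618396 0.0
[array([539.1, -33.4]), array([69.9, 33.8]), np.float64(2.2)] ztop [0.095  0.0967]
blob [169. 205.] all [array([534.6, 372.3]), array([34.4, 69.9]), np.float64(84.0)] top [array([534.5, 372.5]), array([33.9, 69.9]), np.float64(84.9)]
blob [167. 242.] all [array([435.3, 377.1]), array([69.6, 33.8]), np.float64(2.2)] top [array([423.1, 376.7]), array([44.4, 33.3]), np.float64(0.5)]
blob [117. 249.] all [array([418.8, 515.8]), array([70.4, 35.1]), np.float64(28.0)] top [array([418.7, 515.3]), array([69. , 34.3]), np.float64(25.6)]
blob [245. 253.] all [array([399.6, 166.4]), array([34.1, 69.8]), np.float64(41.3)] top [array([399.3, 166.6]), array([32.6, 69.2]), np.float64(41.4)]
blob [229. 289.] all [array([302.1, 211.5]), array([60.6, 34. ]), np.float64(12.1)] top [array([302.2, 211.6]), array([59.1, 33.7]), np.float64(11.7)]
blob [186. 296.] all [array([292.4, 319.7]), array([72.1, 26. ]), np.float64(87.7)] top [array([291.8, 319.9]), array([69.7, 24.1]), np.float64(88.3)]
(array([ 96.8, 415.7,  15.3]), array([ 0. , -0. ,  0.8]))
```

Call:
{"op": "drive_tool", "data": {"plan": [9,40,0,0,0,0,0.6,18,80,0,0,0,0,0.7,28,120,0,0,0,0,0.7,37,160,0,0,0,0,0.7,47,200,5,0,0,0,0.7,56,240,10,0,0,1,0.7,65,280,12,0,0,1,0.7,75,320,14,0,0,1,0.7,84,360,15,0,0,1,0.7,93,400,15,0,0,1,0.7]}}

```text
t: 18.12
position: [0.4298, 0.3632, 0.1387]
tool_rot: [-3.14, -0.003, -3.115]
contact_force: [1.5, -0.4, -0.2]
finger_gap: 0.0638
finger_force: 0.0
```

Call:
{"op": "drive_tool", "data": {"plan": [4,16,0,0,0,0,0.7,4,16,0,0,0,0,0.7,4,16,0,0,0,0,0.7]}}

```text
t: 18.37
position: [0.4262, 0.378, 0.1389]
tool_rot: [-3.14, -0.002, -3.113]
contact_force: [0.7, 0.0, -0.1]
finger_gap: 0.064
finger_force: 0.0
```

```bash
python3 - <<'E'
from h import *
s,T=tool(); print(s['t'],s['position'].round(4),s['tool_rot'].round(3),s['finger_gap'],s['finger_force'])
near(cloud(cam('wrist')),.435,.377,zlo=.014)
print(delta((.427,.378,-.012),rpy=(np.pi,0,np.pi+.03)))
E
```

```text
18.3667 [0.4262 0.378  0.1389] [-3.140e+00 -2.000e-03 -3.113e+00] 0.06396831690967543 0.0
[array([435.6, 379.9]), array([70.5, 33.9]), np.float64(3.3)] ztop [0.0372 0.0387]
(array([ -0.7,   1. , 151.2]), array([-0.1, -0.1, -0.2]))
```

Call:
{"op": "drive_tool", "data": {"plan": [-1,1,40,0,0,0,0.7,-1,1,80,0,0,0,0.7,-1,1,115,0,0,0,0.7,-1,1,140,0,0,0,0.7,-1,1,151,0,0,0,0.7,-1,1,151,0,0,0,0.7,-1,1,151,0,0,0,0,-1,1,151,0,0,0,0,-1,1,151,0,0,0,0,-1,1,151,0,0,0,0]}}

```text
t: 19.25
position: [0.4291, 0.3793, -0.009]
tool_rot: [3.14, 0.002, -3.115]
contact_force: [-0.5, 0.3, -0.5]
finger_gap: 0.0404
finger_force: 0.0
```

Call:
{"op": "drive_tool", "data": {"plan": [0,0,0,0,0,0,0,0,0,0,0,0,0,0,0,0,0,0,0,0,0,0,0,-30,0,0,0,0,0,0,-70,0,0,0,0,0,0,-110,0,0,0,0,0,0,-145,0,0,0,0,0,0,-155,0,0,0,0,0,0,-155,0,0,0,0,0,0,-155,0,0,0,0]}}

```text
t: 20.08
position: [0.4281, 0.3787, 0.1444]
tool_rot: [3.141, 0.0, -3.115]
contact_force: [-0.4, 0.6, -2.5]
finger_gap: 0.034
finger_force: 29.8
```

```bash
python3 - <<'E'
from h import *
s,T=tool(); print(s['t'],s['position'].round(4),s['tool_rot'].round(3),s['finger_gap'],s['finger_force'])
P=slot(.03,-.008); print(P,delta((*P,.14),rpy=(np.pi,0,np.pi+DY)))
E
```

```text
20.0833 [0.4281 0.3787 0.1444] [ 3.141  0.    -3.115] 0.03397521884342518 29.784019142389297
[0.53056977 0.02558159] (array([ -93.1, -355.7,    4.4]), array([ 0. ,  0. , -1.2]))
```

Call:
{"op": "drive_tool", "data": {"plan": [-10,-40,0,0,0,0,0,-20,-80,0,0,0,0,0,-31,-120,0,0,0,0,0,-42,-160,0,0,0,-1,0,-52,-200,0,0,0,-1,0,-62,-240,0,0,0,-1,0,-73,-280,0,0,0,-1,0,-83,-320,0,0,0,-1,0,-93,-356,0,0,0,-1,0,-93,-356,0,0,0,-1,0]}}

```text
t: 20.92
position: [0.5315, 0.0197, 0.1425]
tool_rot: [-3.14, -0.002, -3.102]
contact_force: [0.0, -0.3, -1.7]
finger_gap: 0.034
finger_force: 29.8
```

Call:
{"op": "drive_tool", "data": {"plan": [0,0,0,0,0,0,0,0,0,35,0,0,0,0,0,0,65,0,0,0,0,0,0,84,0,0,0,0,0,0,94,0,0,0,0,0,0,94,0,0,0,0,0,0,94,0,0,0,0]}}

```text
t: 21.5
position: [0.5297, 0.0263, 0.0497]
tool_rot: [3.141, -0.002, -3.097]
contact_force: [-0.8, 0.7, -1.5]
finger_gap: 0.0338
finger_force: 30.0
```

```bash
python3 - <<'E'
from h import *
s,T=tool(); print(s['t'],s['position'].round(4),s['tool_rot'].round(3),s['finger_gap'],s['finger_force'],s['contact_force'].round(1))
E
```

```text
21.5 [0.5297 0.0263 0.0497] [ 3.141e+00 -2.000e-03 -3.097e+00] 0.0338075570953818 29.995788037776947 [-0.8  0.7 -1.5]
```

Call:
{"op": "drive_tool", "data": {"plan": [0,0,1,0,0,0,0.52,0,0,1,0,0,0,0.52,0,0,1,0,0,0,0.52,0,0,1,0,0,0,0.52,0,0,0,0,0,0,0.52,0,0,-30,0,0,0,0.52,0,0,-65,0,0,0,0.52,0,0,-98,0,0,0,0.52,0,0,-105,0,0,0,0.52,0,0,-105,0,0,0,0.52]}}

```text
t: 22.33
position: [0.5323, 0.0253, 0.1583]
tool_rot: [-3.141, 0.005, -3.098]
contact_force: [0.5, 0.0, -0.8]
finger_gap: 0.0475
finger_force: 0.0
```

```bash
python3 - <<'E'
from h import *
s,T=tool(); print(s['t'],s['position'].round(4),s['tool_rot'].round(3),s['finger_gap'],s['finger_force'])
c=cam('wrist'); p=cloud(c); near(p,*slot(.03),zlo=.078,zhi=.108)
p=cloud(cam('top')); near(p,.535,.373); near(p,.535,.373,r=.15)
print(delta((.535,.374,.14),rpy=(np.pi,0,np.pi-.105)))
E
```

```text
22.3333 [0.5323 0.0253 0.1583] [-3.141  0.005 -3.098] 0.047462131227694965 0.0
[array([535.7,  25.7]), array([69.5, 33.9]), np.float64(2.6)] ztop [0.0953 0.0968]
[array([534.6, 372.1]), array([34.1, 69.7]), np.float64(84.8)] ztop [0.0378 0.0413]
[array([534.6, 372.1]), array([34.1, 69.7]), np.float64(84.8)] ztop [0.0378 0.0413]
(array([-19.8, 348.1,  15.3]), array([-0. , -0. ,  8.5]))
```

Call:
{"op": "drive_tool", "data": {"plan": [-2,40,0,0,0,1,0.6,-4,80,0,0,0,2,0.7,-7,120,0,0,0,3,0.7,-9,160,0,0,0,5,0.7,-11,200,5,0,0,7,0.7,-14,240,10,0,0,8,0.7,-16,280,12,0,0,8,0.7,-18,320,14,0,0,8,0.7,-20,348,15,0,0,8,0.7,-20,348,15,0,0,8,0.7]}}

```text
t: 23.27
position: [0.534, 0.3786, 0.138]
tool_rot: [-3.141, -0.002, 3.049]
contact_force: [-1.5, -0.2, 0.0]
finger_gap: 0.064
finger_force: 0.0
```

Call:
{"op": "drive_tool", "data": {"plan": [0,0,0,0,0,0,0.7,0,0,0,0,0,0,0.7]}}

```text
t: 23.43
position: [0.5347, 0.3732, 0.139]
tool_rot: [-3.14, -0.002, 3.046]
contact_force: [-0.3, 0.2, 0.2]
finger_gap: 0.0635
finger_force: 0.0
```

```bash
python3 - <<'E'
from h import *
s,T=tool(); print(s['t'],s['position'].round(4),s['tool_rot'].round(3),s['finger_gap'],s['finger_force'])
near(cloud(cam('wrist')),.535,.373,zlo=.014)
print(delta((.535,.374,-.012),rpy=(np.pi,0,np.pi-.1)))
E
```

```text
23.4333 [0.5347 0.3732 0.139 ] [-3.140e+00 -2.000e-03  3.046e+00] 0.06347166224128019 0.0
[array([535.2, 375.2]), array([33.9, 70. ]), np.float64(83.9)] ztop [0.0377 0.0389]
(array([-1.000e-01,  1.400e+00,  1.515e+02]), array([-0.1, -0.1,  0.2]))
```

Call:
{"op": "drive_tool", "data": {"plan": [0,1,40,0,0,0,0.7,0,1,80,0,0,0,0.7,0,1,115,0,0,0,0.7,0,1,140,0,0,0,0.7,0,1,151,0,0,0,0.7,0,1,151,0,0,0,0.7,0,1,151,0,0,0,0,0,1,151,0,0,0,0,0,1,151,0,0,0,0,0,1,151,0,0,0,0]}}

```text
t: 24.32
position: [0.5364, 0.3754, -0.0088]
tool_rot: [3.14, 0.002, 3.046]
contact_force: [0.3, -0.0, 0.0]
finger_gap: 0.0402
finger_force: 0.0
```

Call:
{"op": "drive_tool", "data": {"plan": [0,0,0,0,0,0,0,0,0,0,0,0,0,0,0,0,0,0,0,0,0,0,0,-30,0,0,0,0,0,0,-70,0,0,0,0,0,0,-110,0,0,0,0,0,0,-145,0,0,0,0,0,0,-155,0,0,0,0,0,0,-155,0,0,0,0,0,0,-155,0,0,0,0]}}

```text
t: 25.15
position: [0.5353, 0.3748, 0.1443]
tool_rot: [3.142, 0.0, 3.046]
contact_force: [-0.8, 0.9, -2.6]
finger_gap: 0.034
finger_force: 30.0
```

```bash
python3 - <<'E'
from h import *
s,T=tool(); print(s['t'],s['position'].round(4),s['tool_rot'].round(3),s['finger_gap'],s['finger_force'])
P=slot(.09); print(P,delta((*P,.14),rpy=(np.pi,0,np.pi+DY)))
E
```

```text
25.15 [0.5353 0.3748 0.1443] [3.142 0.    3.046] 0.03400085208994426 29.997079968452454
[0.53568166 0.08589634] (array([ -28.1, -287.6,    4.3]), array([ 0. ,  0. , -8.2]))
```

Call:
{"op": "drive_tool", "data": {"plan": [-4,-40,0,0,0,-2,0,-8,-80,0,0,0,-4,0,-12,-120,0,0,0,-6,0,-16,-160,0,0,0,-8,0,-20,-200,0,0,0,-8,0,-24,-240,0,0,0,-8,0,-28,-275,0,0,0,-8,0,-28,-288,0,0,0,-8,0,-28,-288,0,0,0,-8,0,-28,-288,0,0,0,-8,0]}}

```text
t: 25.98
position: [0.5348, 0.0851, 0.143]
tool_rot: [3.141, -0.003, -3.1]
contact_force: [0.1, 0.0, -1.6]
finger_gap: 0.0337
finger_force: 30.0
```

Call:
{"op": "drive_tool", "data": {"plan": [0,0,0,0,0,0,0,0,0,35,0,0,0,0,0,0,65,0,0,0,0,0,0,84,0,0,0,0,0,0,94,0,0,0,0,0,0,94,0,0,0,0,0,0,94,0,0,0,0]}}

```text
t: 26.57
position: [0.5357, 0.0865, 0.0503]
tool_rot: [3.141, -0.001, -3.097]
contact_force: [-0.1, -0.2, -0.7]
finger_gap: 0.0335
finger_force: 30.0
```

```bash
python3 - <<'E'
from h import *
s,T=tool(); print(s['t'],s['position'].round(4),s['tool_rot'].round(3),s['finger_gap'],s['finger_force'],s['contact_force'].round(1))
E
```

```text
26.5667 [0.5357 0.0865 0.0503] [ 3.141e+00 -1.000e-03 -3.097e+00] 0.033546853310892084 29.999115765094757 [-0.1 -0.2 -0.7]
```

Call:
{"op": "drive_tool", "data": {"plan": [0,0,1,0,0,0,0.52,0,0,1,0,0,0,0.52,0,0,1,0,0,0,0.52,0,0,1,0,0,0,0.52,0,0,0,0,0,0,0.52,0,0,-30,0,0,0,0.52,0,0,-65,0,0,0,0.52,0,0,-105,0,0,0,0.52,0,0,-145,0,0,0,0.52,0,0,-150,0,0,0,0.52]}}

```text
t: 27.4
position: [0.5388, 0.0858, 0.2075]
tool_rot: [3.142, 0.009, -3.098]
contact_force: [0.6, 0.5, 2.0]
finger_gap: 0.0476
finger_force: 0.0
```

Call:
{"op": "drive_tool", "data": {"plan": [40,0,-40,0,0,7,0.52,80,0,-80,0,0,14,0.52,120,0,-110,0,0,21,0.52,160,0,-120,0,0,28,0.52,160,0,-120,0,0,35,0.52,160,0,-120,0,0,42,0.52,160,0,-120,0,0,49,0.52,160,0,-120,0,0,56,0.52,160,0,-120,0,0,63,0.52,160,0,-120,0,0,70,0.52]}}

```text
t: 28.23
position: [0.3758, 0.0786, 0.3209]
tool_rot: [3.141, 0.0, 1.957]
contact_force: [0.5, 0.1, -1.1]
finger_gap: 0.0475
finger_force: 0.0
```

```bash
python3 - <<'E'
from h import *
s,T=tool(); print(s['t'],s['position'].round(4),s['tool_rot'].round(3),s['finger_gap'],s['finger_force'],s['contact_force'].round(1))
c=cam('top'); save('t4',c[0]); p=cloud(c); q=p.reshape(-1,3)
for y in(-.09,-.03,.03,.09): near(p,*slot(y),r=.03,zlo=.072,zhi=.108)
b=q[(q[:,2]>.27)&(q[:,2]<.30)&(q[:,0]>.62)&(q[:,0]<.70)&(abs(q[:,1])<.08)]; print('shbar',rect(b),np.percentile(b[:,2],[50,95]),np.polyfit(b[:,1],b[:,0],1))
b=q[(q[:,2]>.115)&(q[:,2]<.15)&(q[:,1]>-.34)&(q[:,1]<-.22)&(q[:,0]>.3)&(q[:,0]<.44)]
if len(b): print('lev',rect(b),np.percentile(b[:,2],[50,95]))
E
```

```text
28.2333 [0.3758 0.0786 0.3209] [3.141 0.    1.957] 0.047475656590921025 0.0 [ 0.5  0.1 -1.1]
[array([543.8, -93.7]), array([70.2, 34.5]), np.float64(2.5)] ztop [0.0959 0.099 ]
[array([538.9, -35.3]), array([70.1, 33.9]), np.float64(2.6)] ztop [0.095  0.0986]
[array([535.7,  23.6]), array([70.1, 34.1]), np.float64(2.4)] ztop [0.0949 0.0982]
[array([534.9,  83.2]), array([34. , 66.1]), np.float64(88.5)] ztop [0.0964 0.0991]
shbar [array([666.8,   1.8]), array([ 15.4, 127.8]), np.float64(2.6)] [0.28927753 0.29240232] [-0.04603449  0.66684511]
lev [array([ 382.6, -297.3]), array([29. , 84.1]), np.float64(15.3)] [0.13661527 0.14030491]
```

View pics/t4.png

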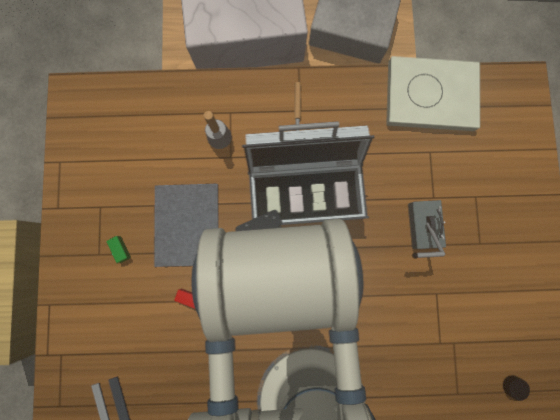

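The top view shows the four stones side by side in the drum (272–342, 197), the lever at stop (430,255), and the chisel and mallet untouched. Next is the shell bar.

```bash
python3 - <<'E'
from h import *
s,T=tool(); print(s['t'],s['position'].round(4),s['tool_rot'].round(3))
print(delta((.667,.002,.32),rpy=(np.pi,0,np.pi/2+.048)))
E
```

```text
28.2833 [0.3758 0.0786 0.3209] [3.141 0.    1.947]
(array([-178.2,  242.7,    1. ]), array([ 0. ,  0. , 18.8]))
```

Call:
{"op": "drive_tool", "data": {"plan": [-23,31,-4,0,0,5,0.52,-46,62,-4,0,0,10,0.52,-70,93,-4,0,0,15,0.52,-93,124,-4,0,0,19,0.52,-116,155,-4,0,0,19,0.52,-139,186,-2,0,0,19,0.52,-162,217,0,0,0,19,0.52,-178,242,1,0,0,19,0.52,-178,243,1,0,0,19,0.52,-178,243,1,0,0,19,0.52]}}

```text
t: 29.12
position: [0.6694, 0.0068, 0.3183]
tool_rot: [-3.14, -0.0, 1.634]
contact_force: [0.2, -0.3, -0.6]
finger_gap: 0.0471
finger_force: 0.0
```

Call:
{"op": "drive_tool", "data": {"plan": [0,0,0,0,0,0,0.52,0,0,0,0,0,0,0.52]}}

```text
t: 29.28
position: [0.6678, 0.0074, 0.3201]
tool_rot: [3.141, -0.0, 1.633]
contact_force: [-0.2, -0.2, -0.1]
finger_gap: 0.0474
finger_force: 0.0
```

```bash
python3 - <<'E'
from h import *
s,T=tool(); print(s['t'],s['position'].round(4),s['tool_rot'].round(3),s['finger_gap'])
c=cam('wrist'); q=cloud(c).reshape(-1,3); save('w5',c[0])
b=q[(q[:,2]>.272)&(q[:,2]<.30)&(q[:,0]>.62)&(q[:,0]<.71)&(abs(q[:,1])<.06)]; print('shbar',rect(b),np.percentile(b[:,2],[50,95]),np.polyfit(b[:,1],b[:,0],1))
print(delta((.667,.002,.240),rpy=(np.pi,0,np.pi/2+.048)))
E
```

```text
29.2833 [0.6678 0.0074 0.3201] [ 3.141 -0.     1.633] 0.04738486970518613
shbar [array([668.3,   3. ]), array([ 13.2, 114.6]), np.float64(2.8)] [0.28949449 0.29102017] [-0.04732579  0.66897129]
(array([-5.4, -1.2, 80.3]), array([0. , 0. , 0.8]))
```

View pics/w5.png

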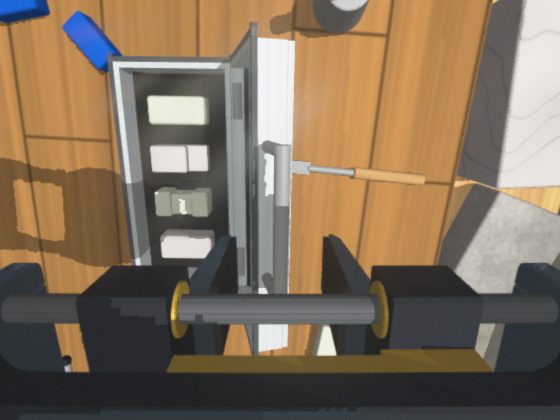

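The wrist view shows the bar at column 282, between the fingers. I'll lower the tool and grip.

Call:
{"op": "drive_tool", "data": {"plan": [-5,0,35,0,0,1,0.52,-5,0,65,0,0,1,0.52,-5,0,80,0,0,1,0.52,-5,0,80,0,0,1,0.52,-5,0,80,0,0,1,0,-5,0,80,0,0,1,0,-5,0,80,0,0,1,0,-5,0,80,0,0,1,0,-5,0,80,0,0,1,0,-5,0,80,0,0,1,0]}}

```text
t: 30.17
position: [0.6692, 0.0022, 0.2403]
tool_rot: [3.141, 0.0, 1.615]
contact_force: [-0.7, -0.8, 5.8]
finger_gap: 0.0113
finger_force: 30.0
```

Call:
{"op": "drive_tool", "data": {"plan": [0,0,0,0,0,0,0,0,0,0,0,0,0,0,0,0,0,0,0,0,0]}}

```text
t: 30.42
position: [0.6692, 0.0022, 0.2403]
tool_rot: [3.141, 0.0, 1.615]
contact_force: [-0.8, 0.1, 6.6]
finger_gap: 0.0112
finger_force: 30.0
```

Gripped. First part of the arc, down to φ≈1.15.

Call:
{"op": "drive_tool", "data": {"plan": [0,-14,-4,0,0,0,0,0,-28,-7,0,0,0,0,0,-42,-9,0,0,0,0,0,-55,-10,0,0,0,0,0,-69,-10,0,0,0,0,0,-82,-9,0,0,0,0,0,-96,-7,0,0,0,0,0,-109,-4,0,0,0,0,0,-122,0,0,0,0,0,0,-134,5,0,0,0,0]}}

```text
t: 31.25
position: [0.5357, -0.0037, 0.2354]
tool_rot: [3.138, 0.0, 1.615]
contact_force: [2.9, 0.5, 6.4]
finger_gap: 0.0114
finger_force: 30.0
```

Call:
{"op": "drive_tool", "data": {"plan": [0,-12,6,0,0,0,0,0,-24,13,0,0,0,0,0,-36,21,0,0,0,0,0,-46,29,0,0,0,0,0,-56,39,0,0,0,0,0,-65,49,0,0,0,0,0,-73,60,0,0,0,0,0,-81,71,0,0,0,0,0,-88,83,0,0,0,0,0,-93,95,0,0,0,0]}}

```text
t: 32.08
position: [0.4431, -0.0078, 0.1398]
tool_rot: [3.138, 0.0, 1.614]
contact_force: [3.5, 1.3, 2.6]
finger_gap: 0.0112
finger_force: 30.0
```

Call:
{"op": "drive_tool", "data": {"plan": [0,-4,12,0,0,0,0,0,-9,26,0,0,0,0,0,-11,38,0,0,0,0,0,-13,48,0,0,0,0,0,-14,54,0,0,0,0,0,-14,58,0,0,0,0,0,-14,59,0,0,0,0,0,-14,59,0,0,0,0]}}

```text
t: 32.75
position: [0.4304, -0.0086, 0.0818]
tool_rot: [3.137, 0.001, 1.615]
contact_force: [1.8, 1.3, 20.5]
finger_gap: 0.0112
finger_force: 30.0
```

```bash
python3 - <<'E'
from h import *
s,T=tool(); print(s['t'],s['position'].round(4),s['finger_gap'],s['contact_force'].round(1))
q=cloud(cam('scene')).reshape(-1,3)
b=q[(q[:,2]>.12)&(q[:,2]<.2)&(q[:,0]>.5)&(q[:,0]<.60)&(abs(q[:,1])<.12)]; A=np.c_[b[:,:2],np.ones(len(b))]
print(len(b),np.percentile(b[:,2],[5,50,95]),np.linalg.lstsq(A,b[:,2],rcond=None)[0])
E
```

```text
32.75 [ 0.4304 -0.0086  0.0818] 0.01115362261573594 [ 1.8  1.3 20.5]
1653 [0.14852904 0.15209976 0.15874762] [-0.10528652 -0.006011    0.2120485 ]
```

Call:
{"op": "drive_tool", "data": {"plan": [0,0,3,0,0,0,0,0,0,5,0,0,0,0,0,0,5,0,0,0,0]}}

```text
t: 33.05
position: [0.4304, -0.0087, 0.077]
tool_rot: [3.137, 0.001, 1.615]
contact_force: [0.1, -0.5, 27.8]
finger_gap: 0.0114
finger_force: 30.0
```

Call:
{"op": "drive_tool", "data": {"plan": [0,0,0,0,0,0,0.52,0,0,0,0,0,0,0.52,0,0,0,0,0,0,0.52,0,0,0,0,0,0,0.52,0,0,0,0,0,0,0.52,0,0,-35,0,0,0,0.52,0,0,-75,0,0,0,0.52,0,0,-95,0,0,0,0.52,0,-40,-100,0,0,0,0.52,0,-60,-100,0,0,0,0.52]}}

```text
t: 33.88
position: [0.3666, -0.0109, 0.1767]
tool_rot: [3.14, 0.0, 1.615]
contact_force: [-0.1, -1.5, -1.1]
finger_gap: 0.0477
finger_force: 0.0
```

```bash
python3 - <<'E'
from h import *
s,T=tool(); print(s['t'],s['position'].round(4),s['finger_gap'],s['contact_force'].round(1))
def fit(q,n):
    b=q[(q[:,2]>.14)&(q[:,2]<.17)&(q[:,0]>.49)&(q[:,0]<.595)&(abs(q[:,1])<.12)]; A=np.c_[b[:,:2],np.ones(len(b))]
    k=np.ones(len(b),bool)
    for _ in range(5):
        x=np.linalg.lstsq(A[k],b[k,2],rcond=None)[0]; r=abs(A@x-b[:,2]); k=r<.003
    print(n,len(b),k.sum(),x.round(4),np.median(b[:,2]))
for n in('scene','top'):
    c=cam(n); save('s6'+n,c[0]); q=cloud(c).reshape(-1,3); fit(q,n)
    b=q[(q[:,2]>.115)&(q[:,2]<.15)&(abs(q[:,1])<.06)&(q[:,0]>.41)&(q[:,0]<.445)]
    if len(b)>20: print('bar',rect(b),np.percentile(b[:,2],[50,95]))
a=cv2.resize(cv2.imread('pics/s6scene.png')[150:290,150:350],None,fx=4,fy=4); cv2.imwrite('pics/s6.png',a)
E
```

```text
33.8833 [ 0.3666 -0.0109  0.1767] 0.04771906488880328 [-0.1 -1.5 -1.1]
scene 1638 1305 [-0.0046 -0.0031  0.1544] 0.15206317737713337
bar [array([435.4,   0.7]), array([ 22.8, 115.6]), np.float64(2.5)] [0.13244325 0.13647511]
top 4075 3348 [ 0.0003 -0.0019  0.1512] 0.15141953826280208
bar [array([433.9,  43.2]), array([24.3, 21.5]), np.float64(7.7)] [0.13335571 0.13604262]
```

View pics/s6.png

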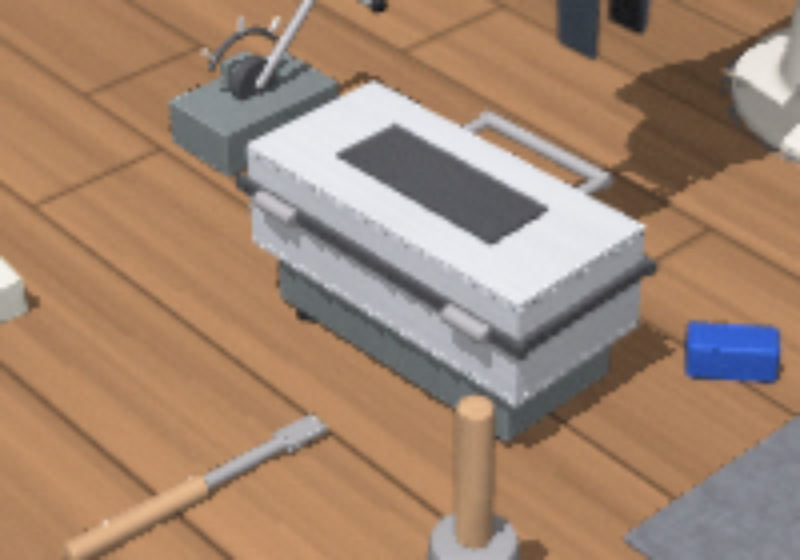

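The crop shows the shell shut edge to edge, with a top slope of about 0, and the chisel and mallet in place. The lever is next.

```bash
python3 - <<'E'
from h import *
print(delta((.383,-.291,.17),rpy=(np.pi,0,np.pi/2+.02)))
E
```

```text
(array([-280.8,    5.9,    5.6]), array([-0.1, -0. ,  1.3]))
```

Call:
{"op": "drive_tool", "data": {"plan": [-40,0,0,0,0,1,0.6,-80,2,0,0,0,1,0.6,-120,2,0,0,0,1,0.6,-160,3,0,0,0,1,0.6,-200,4,0,0,0,1,0.6,-240,5,0,0,0,1,0.6,-270,6,3,0,0,1,0.6,-281,6,5,0,0,1,0.6,-281,6,5,0,0,1,0.6,-281,6,5,0,0,1,0.6]}}

```text
t: 34.82
position: [0.3863, -0.2911, 0.1701]
tool_rot: [-3.141, -0.001, 1.596]
contact_force: [0.4, 0.6, 0.2]
finger_gap: 0.0547
finger_force: 0.0
```

Call:
{"op": "drive_tool", "data": {"plan": [0,0,0,0,0,0,0.6,0,0,0,0,0,0,0.6]}}

```text
t: 34.98
position: [0.3865, -0.2901, 0.1707]
tool_rot: [-3.141, -0.0, 1.598]
contact_force: [-0.4, 0.6, 0.5]
finger_gap: 0.0549
finger_force: 0.0
```

```bash
python3 - <<'E'
from h import *
s,T=tool(); print(s['t'],s['position'].round(4),s['tool_rot'].round(3),s['finger_gap'])
q=cloud(cam('wrist')).reshape(-1,3); b=q[(q[:,2]>.125)&(q[:,2]<.15)&(q[:,1]>-.305)&(q[:,1]<-.27)&(q[:,0]>.35)&(q[:,0]<.43)]
print(rect(b),np.percentile(b[:,2],[50,98]),np.median(b,0))
print(delta((.383,-.291,.087),rpy=(np.pi,0,np.pi/2+.02)))
E
```

```text
34.9833 [ 0.3865 -0.2901  0.1707] [-3.141 -0.     1.598] 0.0548741784791226
[array([ 382.7, -287.5]), array([11.4, 35.1]), np.float64(0.9)] [0.13655784 0.13844927] [ 0.38258221 -0.28718172  0.13655784]
(array([-0.7, -3.6, 83.8]), array([-0. , -0. ,  0.4]))
```

Call:
{"op": "drive_tool", "data": {"plan": [-1,-4,40,0,0,0,0.6,-1,-4,70,0,0,0,0.6,-1,-4,83,0,0,0,0.6,-1,-4,83,0,0,0,0.6,-1,-4,83,0,0,0,0,-1,-4,83,0,0,0,0,-1,-4,83,0,0,0,0,-1,-4,83,0,0,0,0,-1,-4,83,0,0,0,0,-1,-4,83,0,0,0,0]}}

```text
t: 35.87
position: [0.3827, -0.2927, 0.0881]
tool_rot: [3.141, 0.001, 1.597]
contact_force: [-0.3, -0.3, -0.2]
finger_gap: 0.0177
finger_force: 0.0
```

Call:
{"op": "drive_tool", "data": {"plan": [0,0,0,0,0,0,0,0,0,0,0,0,0,0,0,0,0,0,0,0,0,0,0,0,0,0,0,0]}}

```text
t: 36.2
position: [0.3828, -0.2927, 0.0879]
tool_rot: [3.141, 0.0, 1.597]
contact_force: [2.5, 2.2, 6.3]
finger_gap: 0.0111
finger_force: 30.0
```

Call:
{"op": "drive_tool", "data": {"plan": [0,12,-11,0,0,0,0,0,26,-20,0,0,0,0,0,41,-27,0,0,0,0,0,57,-31,0,0,0,0,0,68,-33,0,0,0,0,0,75,-33,0,0,0,0,0,80,-33,0,0,0,0,0,80,-33,0,0,0,0,0,80,-33,0,0,0,0,0,80,-33,0,0,0,0]}}

```text
t: 37.03
position: [0.463, -0.2906, 0.1211]
tool_rot: [3.141, 0.001, 1.597]
contact_force: [1.4, 1.4, 10.4]
finger_gap: 0.0112
finger_force: 30.0
```

Call:
{"op": "drive_tool", "data": {"plan": [0,0,0,0,0,0,0.6,0,0,0,0,0,0,0.6,0,0,0,0,0,0,0.6,0,0,0,0,0,0,0.6,0,0,0,0,0,0,0.6,0,0,-35,0,0,0,0.6,0,0,-75,0,0,0,0.6,0,0,-90,0,0,0,0.6,0,0,-90,0,0,0,0.6,0,0,-90,0,0,0,0.6]}}

```text
t: 37.87
position: [0.4627, -0.2907, 0.2113]
tool_rot: [3.14, 0.001, 1.597]
contact_force: [1.1, 0.0, -0.5]
finger_gap: 0.0549
finger_force: 0.0
```

```bash
python3 - <<'E'
from h import *
s,T=tool(); print(s['t'],s['position'].round(4),s['tool_rot'].round(3),s['finger_gap'])
c=cam('wrist'); save('w7',c[0]); q=cloud(c).reshape(-1,3); b=q[(q[:,2]>.155)&(q[:,2]<.18)&(q[:,1]>-.32)&(q[:,1]<-.26)&(q[:,0]>.43)&(q[:,0]<.50)]
print(rect(b),np.percentile(b[:,2],[50,98]),np.median(b,0))
p=cloud(cam('top')); q=p.reshape(-1,3); b=q[(q[:,2]>.155)&(q[:,2]<.18)&(q[:,1]>-.32)&(q[:,1]<-.26)&(q[:,0]>.43)&(q[:,0]<.50)]
print(len(b)); 
if len(b)>20: print(rect(b),np.median(b,0))
q=q[(q[:,2]>.04)&(q[:,2]<.05)&(q[:,1]>-.42)&(q[:,1]<-.25)&(q[:,0]>.37)&(q[:,0]<.56)]; print('stand',rect(q))
E
```

```text
37.8667 [ 0.4627 -0.2907  0.2113] [3.140e+00 1.000e-03 1.597e+00] 0.05485879838337877
[array([ 462.1, -290. ]), array([14.1, 60. ]), np.float64(0.4)] [0.16996312 0.17209604] [ 0.46272394 -0.28822682  0.16996312]
121
[array([ 461.5, -289.9]), array([59.6, 12.4]), np.float64(88.5)] [ 0.46201266 -0.28961176  0.17029863]
stand [array([ 462.2, -337.4]), array([130.2,  80.1]), np.float64(1.6)]
```

```bash
python3 - <<'E'
from h import *
print(arm.finish_job())
E
```

```text
the job is handed in; nothing more can be done
None
```

I handed the job in at about 38 s, and the hand-in gave no verdict. By my measurements, all four stones lie flat in the drum, the shell is shut, the lever is upright at its middle mark, and the chisel and mallet were not touched.

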